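# Lock a standpipe into a push-fit connector and prove the lock

## Task

Take the longer of the two standpipes out of the wooden rack and push it straight down, firmly but without ramming it, into the push-fit connector on the round metal end plate until it locks fully home. Then prove the lock with a light upward tug, so that the connector's collar rises with the pipe by at least 4 mm, and let go, leaving the pipe locked home and upright with the collar back down. Never load the connector with more than about 40 N, and leave the short standpipe and the things lying around alone.

Things in the scene. Friction and masses are not known exactly. Their poses are not given: they have to be found in the camera images.
- long_pipe_grip (a point): Centre of the grip head of the longer standpipe (loose, 0.12 kg, 154 mm long, upright in a rack hole; z up along the pipe). The head is round, grey, 24 mm wide, 40 mm tall; this point is 20 mm below its top and 134 mm above the pipe's nose. Below the head, 20 to 24 mm under this point, is a flange 36 mm wide on which fingertips can bear when pushing.
- long_pipe_tip (a point): Centre of the longer standpipe's nose (lowest end). From here up: steel cone 12 mm wide at the nose, 20 mm wide 8 mm up; bead 20 mm wide up to 12 mm, square above; groove 13 mm wide from 12 to 24 mm; aluminium stem 19 mm wide up to the flange (110 to 114 mm).
- short_pipe_grip (a point): Centre of the grip head of the shorter standpipe (loose, like the longer one but 120 mm long, this point 100 mm above its nose). It stands in the other rack hole and is to stay there.
- rack_top (a point): Centre of the top of the fixed wooden rack (85 mm along its x, 165 mm along its y, top 50 mm above the table). Two holes 21.5 mm wide, 40 mm deep, 45 mm to either side along its y; the pipes stand on the hole floors, 10 mm above the table.
- port (a point): Point on top (z = 0.030) of the fixed round aluminium end plate (150 mm wide, centre 35 mm along this frame's -x), where the upright steel push-fit connector (38 mm wide) is screwed in; its axis is within 1.5 mm of this point. It is screwed in more or less deep: the rim of its black collar is 53 to 70 mm above this point, not reported: feel or see it.
- end_plate: The end plate with its connector; origin under its centre, on the table. Connector depths, from the collar's rim down: funnel mouth 29 mm wide at the rim, 23 mm wide at 6 mm; bore 22 mm. A pipe's nose meets three spring claws at about 28 mm; pushing past them takes 8 to 20 N. With the nose 39.5 mm down they snap in above the bead: locked. Hard stop at 42.5 mm.
- poppet (a joint): How far the nose has pushed down the light spring valve (under 5 N) in the bottom of the connector's bore (m): 0 with no pipe (it is met 31.5 mm below the rim), 0.008 with the pipe locked and let go, 0.011 at the hard stop. A pipe that is not locked and let go leaves it below 0.002.
- collar (a joint): How far the connector's black collar, which carries the claws, is lifted (m): 0 down, 0.006 at its upper stop. A locked pipe pulled up takes it along against a spring, about 4 N at first and 10 N at the stop (the collar stops hard there); let go, it is drawn back down. Pushing leaves it at 0.
- long_pipe: The longer standpipe as a whole; origin at its nose, z up along it.
- tin_plain: Bystander: lidded aluminium tin, 68 mm wide, 40 mm tall, between plate and rack; origin under its centre.
- stopwatch: Bystander: round black stopwatch, 68 x 58 x 15 mm, at the far side of the work; origin under its centre.
- wing_nut: Bystander: small metal wing nut, 14 x 44 x 19 mm, at the far side of the work; origin under its centre.
Mind the look-alikes: they are no part of the job. Leave any blue look-alike of the long_pipe alone.

How it is judged:
By the outcome, as a careful person would: the job done as asked, in the order asked, and still so for the second after the job is handed in, with the robot touching nothing.
It also fails if it takes over 61 s, if anything falls off the work surface, if the arm or the gripper's body presses on something with over 40 N, if the wrist force passes 120 N, or if a joint passes its speed limit or range.

## Robot

A 6-joint arm with a two-finger parallel gripper is mounted at the origin on a cart in front of the work surface, level with it; the furniture and walls round the work are solid. World frame = base frame: x ahead of the robot, y to its left, z up, the work surface at z = 0. Lengths are in mm, angles in degrees, forces in N, time in s.
With the tool pointing down it reaches from about 300 to 850 mm from the base axis. Payload 4.2 kg.
Tool frame: the origin (TCP) lies at the very end of the fingers, on their centre line; the grasp point (between the pads) lies 19 mm behind it (hold_point_z is the z of the grasp point in the tool frame, in mm); z points along the fingers, y is the direction in which the jaws open and shut (so a half turn about z gives the same grasp; the last joint's range is limited). The gripper opens to 91 mm and grips with 3 to 60 N. Pads are 32 mm wide; open, the fingers measure 118 mm over their backs; the gripper's body (76 mm by 178 mm) begins 60 mm behind the grasp point.
Start: joints at [68.125, 18.312, 89.639, -0, 72.044, -1.146], TCP at [203.531, 537.794, 175.576] pointing down, gripper open.
Joint ranges: [-177.97, 177.97], [-48.28, 115.42], [12.27, 149.76], [-77.06, 257.06], [2.81, 150.46], [-146.56, 146.56]. Speed limits (degrees/s): [147.25, 147.25, 180, 180, 180, 180].

## Interface

Orientations are given as [roll, pitch, yaw] about the fixed x, y, z axes, in that order (R = Rz(yaw) Ry(pitch) Rx(roll)).
In Python, from workcell import state, grab_frame, job_done, hold_point_z gives the robot as it stands. The module is installed in compiled form; this text tells all that it offers.
- The arm moves only by the shell command python3 -m creep 'ROWS' [FORCE]. ROWS is JSON, a list of rows, each a list of 7 numbers: the closure, from 0 (fully open) to 1 (shut), then the shift along the tool's x, y, z in mm, then the turn, a rotation vector about the tool's x, y, z in degrees. A call has 1 to 5 rows; each row shifts and turns the commanded pose from where the row before left it, along the tool's axes as they then stand; what a row does not reach is not made up. A row lasts 1/8 s, in which the tool goes at most 62.5 mm and 10.7 degrees, less where a joint would pass 70% of its speed; a pose out of reach is approached as far as the arm can. A call is refused whole if a number of a shift passes 62.5 or a number of a turn 10.7, either way. A call with a gripper value outside its range is refused whole. The fingers move at their own pace and stop on an object; FORCE is the grip in N (left out, the last holds). Time passes only in rows, so rows that do not move let the fingers close. It gives the time, the measured TCP pose, the force and the opening at its end, in the units of the state.
- state(): the state, without advancing time (a new reading comes with each control period).
- grab_frame(name): name is "side" or "top"; returns a dict with "frame" (400x640x3 uint8, red, green, blue), "fx", "fy", "cx", "cy" (pixels), "k1" (the pictures are not rectified: a ray, as slopes to the right and down, at radius r is drawn at 1 + k1 r^2 times it, then the intrinsics apply), "view" (4x4, takes a point from world to camera coordinates). Camera axes: x right, y down, z forward; pixel columns grow to the right and rows downward; lengths in mm; the calibration is good to about 2 mm. A picture is of the moment at which its call begins. There is no depth.
- job_done(): hands the job in, once; it reports no verdict.
The state is a dict: "time_s": time; "qpos": joint angles; "qvel": joint speeds; "effort": joint torques, N m; "ee_pos": TCP position; "ee_rot": TCP orientation; "force": force on the tool from outside, world axes, zero at the start; "torque": the same for the moment, N m; "gripper_width": finger opening in mm.
Only numpy, scipy, OpenCV 4.12 (cv2) and the standard library are available. Lean on these libraries where they do the work, as an engineer would, in place of code of your own. Each camera call takes 0.05 s, during which the arm holds its last target.

## Working session

There is one attempt and no reset: what is moved stays moved. The work goes in short steps, Python scripts to look and compute and a shell command to move; the robot and the scene stay as the last step left them, time stands still between calls to the robot, and variables do not carry over. Pictures are saved under pics/ and viewed, and the job is handed in when it is done.

```bash
mkdir -p pics; cat > h.py <<'E'
import numpy as np, cv2
from workcell import state, grab_frame, job_done, hold_point_z
def snap(name,fn):
    d=grab_frame(name); cv2.imwrite('pics/'+fn,cv2.cvtColor(np.array(d['frame']),cv2.COLOR_RGB2BGR)); np.save('pics/'+fn+'.npy',d,allow_pickle=True); return d
def load(fn): return np.load('pics/'+fn+'.npy',allow_pickle=True).item()
def ray(d,u,v):
    K=np.array([[d['fx'],0,d['cx']],[0,d['fy'],d['cy']],[0,0,1.]])
    p=cv2.undistortPoints(np.array([[[u,v]]],float),K,np.array([d['k1'],0,0,0,0.]))[0,0]
    V=np.array(d['view']);R=V[:3,:3];t=V[:3,3]
    c=-R.T@t; r=R.T@np.array([p[0],p[1],1]); return c,r/np.linalg.norm(r)
def onz(d,u,v,z):
    c,r=ray(d,u,v); return c+r*(z-c[2])/r[2]
def tri(d1,p1,d2,p2):
    c1,r1=ray(d1,*p1);c2,r2=ray(d2,*p2)
    s=np.linalg.lstsq(np.stack([r1,-r2],1),c2-c1,rcond=None)[0]
    a=c1+s[0]*r1;b=c2+s[1]*r2; return (a+b)/2,np.linalg.norm(a-b)
def proj(d,P):
    V=np.array(d['view']);q=V[:3,:3]@np.array(P)+V[:3,3];x=q[:2]/q[2];f=1+d['k1']*(x@x)
    return d['fx']*x[0]*f+d['cx'],d['fy']*x[1]*f+d['cy']
E
python3 - <<'E'
from h import *
for n in('side','top'):
    d=snap(n,n+'0.png'); c,r=ray(d,320,200); print(n,c.round(),r.round(3),d['fx'],d['k1'])
print(state(),hold_point_z)
E
```

```text
side [552. 707. 585.] [ 0.05 -0.82 -0.57] 452.6944661175365 -0.020019277054904496
top [464.   4. 961.] [ 0.141  0.011 -0.99 ] 421.715518317792 -0.06166978611752337
{'time_s': 0.1, 'qpos': array([ 6.81236804e+01,  1.83487648e+01,  8.96979912e+01, -7.59911254e-05,
        7.20424808e+01, -1.14770995e+00]), 'qvel': array([ 0.07162958, -0.04967464, -0.20121152,  0.09080239, -0.00566834,
       -0.01998481]), 'effort': array([ 1.07797146e-03, -4.13334346e+01, -2.32508647e+01,  7.27568124e-02,
        4.22869425e-02, -4.25160511e-05]), 'ee_pos': array([203.35050063, 537.3175774 , 174.80615281]), 'ee_rot': array([-1.79910780e+02, -1.71517407e-03,  1.59271413e+02]), 'force': array([ 0.47936712,  0.16865606, -0.57389293]), 'torque': array([-0.00745146, -0.06392738, -0.06798391]), 'gripper_width': 91.12468009461077} -18.8
```

View pics/side0.png

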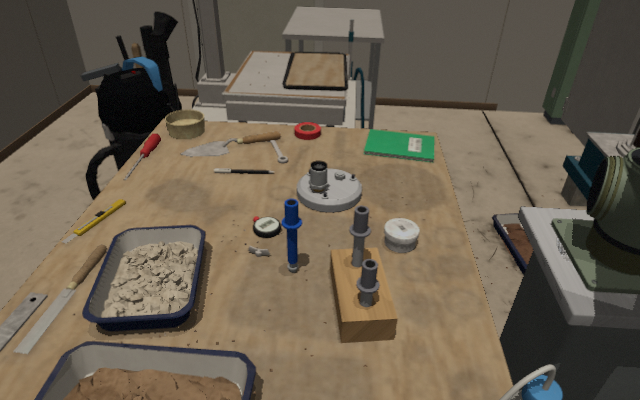

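View pics/top0.png

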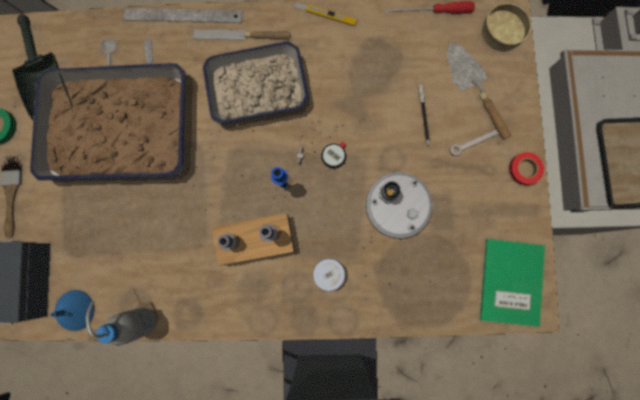

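```bash
python3 - <<'E'
from h import *
t=load('top0.png');s=load('side0.png')
for n,p in dict(plate=(399,205),conn=(390,190),tin=(329,275),rack=(253,240),origin=(330,370)).items(): print(n,onz(t,*p,0).round())
print(proj(t,[0,0,0]),proj(s,[0,0,0]),proj(t,[203,537,175]))
a=cv2.imread('pics/top0.png');b=cv2.imread('pics/side0.png')
cv2.imwrite('pics/c1.png',cv2.resize(a[140:300,200:440],(792,528),interpolation=cv2.INTER_CUBIC))
cv2.imwrite('pics/c2.png',cv2.resize(b[150:350,240:440],(600,600),interpolation=cv2.INTER_CUBIC))
E
```

```text
plate [ 586. -167.    0.]
conn [ 621. -148.    0.]
tin [430.  -3.   0.]
rack [512. 169.   0.]
origin [221.  -0.   0.]
(np.float64(331.9341989308803), np.float64(472.8442443869179)) (np.float64(619.191897838205), np.float64(255.87586620879523)) (np.float64(42.51094982670577), np.float64(404.6448428605257))
```

View pics/c1.png

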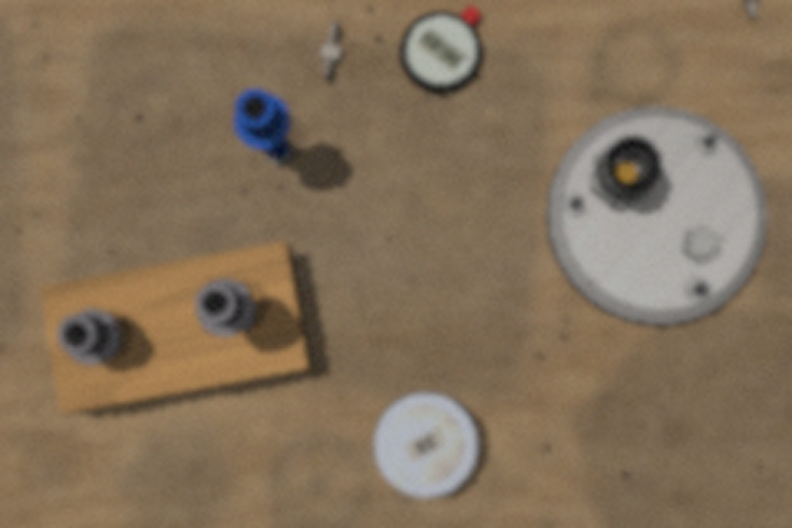

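View pics/c2.png

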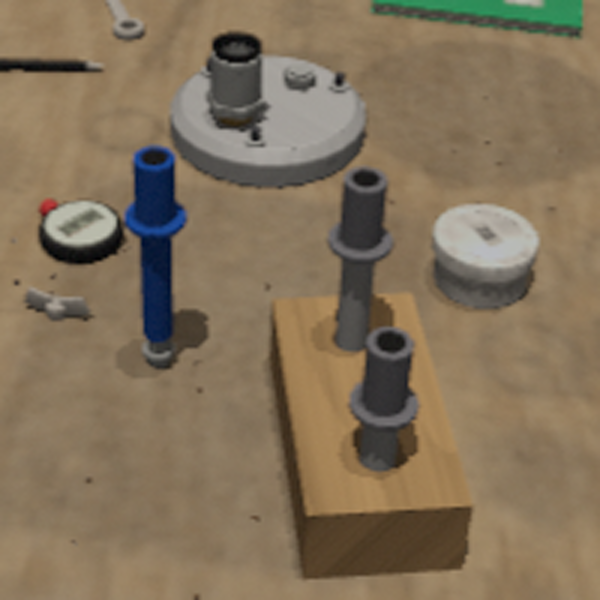

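```bash
python3 - <<'E'
from h import *
t=load('top0.png');s=load('side0.png')
T=lambda u,v:((u+.5)/3.3-.5+200,(v+.5)/3.3-.5+140)
S=lambda u,v:((u+.5)/3-.5+240,(v+.5)/3-.5+150)
for n,a,b in [('longtop',(216,302),(365,178)),('longflange',(226,307),(360,240)),('shorttop',(76,334),(389,342)),('rim',(633,163),(238,46)),('tinTop',(427,443),(486,235)),('bluetop',(256,105),(155,157)),
 ('rackA',(42,291),(304,512)),('rackB',(290,243),(272,299)),('rackC',(308,370),(413,294)),('rackD',(62,412),(470,507))]:
    P,e=tri(t,T(*a),s,S(*b)); print(n,P.round(1),round(e,1))
print(onz(t,*T(657,215),30))
# axis checks
for n,a,z in [('long top@164',(216,302),164),('shorttop@130',(76,334),130)]: print(n,onz(t,*T(*a),z).round(1))
# enlarged crops
a=cv2.imread('pics/top0.png');b=cv2.imread('pics/side0.png')
def cr(im,x,y,w,h,k):return cv2.resize(im[y:y+h,x:x+w],None,fx=k,fy=k,interpolation=cv2.INTER_NEAREST)
m=np.hstack([cr(a,370,170,40,40,9),cr(b,300,150,40,40,9)]);n=np.hstack([cr(a,250,212,40,24,9),cr(b,342,196,40,24,9)])
cv2.imwrite('pics/c3.png',np.vstack([m,n]))
E
```

```text
longtop [521.1 117.8 162.5] 1.1
longflange [520.9 117.7 120.4] 1.0
shorttop [506.5 207.2 128.1] 2.1
rim [ 608.  -136.9   90.2] 0.9
tinTop [433.6  -2.7  35.9] 0.4
bluetop [637.5  95.1 152.5] 0.6
rackA [541.3 249.5  48.1] 6.2
rackB [568.2  85.2  45.4] 2.4
rackC [483.7  74.1  46.8] 1.5
rackD [459.3 236.4  45.4] 1.6
[ 582.49522393 -161.38956304   30.        ]
long top@164 [520.5 117.6 164. ]
shorttop@130 [505.3 206.8 130. ]
```

View pics/c3.png

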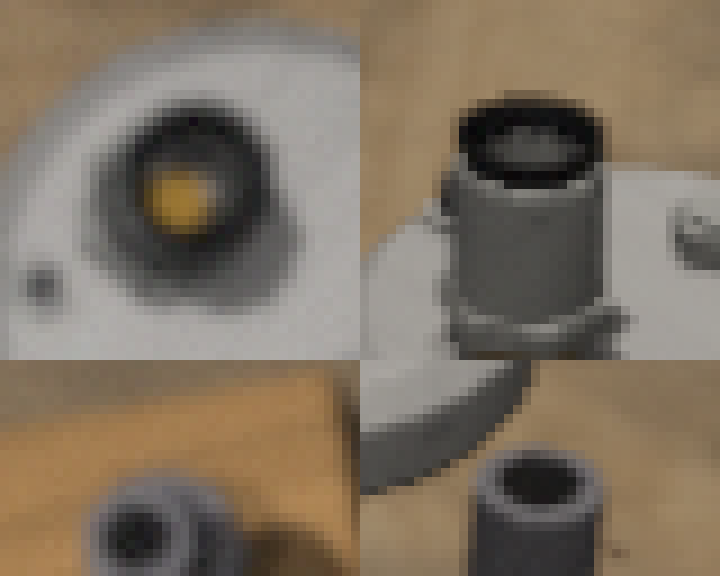

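```bash
python3 - <<'E'
from h import *
t=load('top0.png');s=load('side0.png')
print('rim',tri(t,(392.3,187.6),s,(318.6,164.5)))
print('port side ray @90', onz(s,318.6,164.5,90), onz(t,392.3,187.6,90))
print('bottle',tri(t,(107,333),s,(540,382)), [onz(t,107,333,z).round() for z in (0,150,300,450)], [onz(s,540,382,z).round() for z in(0,150,300)])
a=cv2.imread('pics/top0.png');b=cv2.imread('pics/side0.png')
cv2.imwrite('pics/c4.png',np.hstack([cv2.resize(a[230:400,0:180],(424,400)),cv2.resize(b[280:400,500:620],(370,400))]))
E
```

```text
rim (array([ 609.92264219, -138.60885648,   90.58618085]), np.float64(2.9042415362329534))
port side ray @90 [ 608.53147904 -139.1333841    90.        ] [ 611.49341327 -138.79612119   90.        ]
bottle (array([335.47639689, 416.14168957, 168.58265473]), np.float64(2.2737565707134597)) [array([307., 504.,   0.]), array([331., 426., 150.]), array([356., 348., 300.]), array([381., 270., 450.])] [array([250., 298.,   0.]), array([327., 403., 150.]), array([405., 508., 300.])]
```

View pics/c4.png

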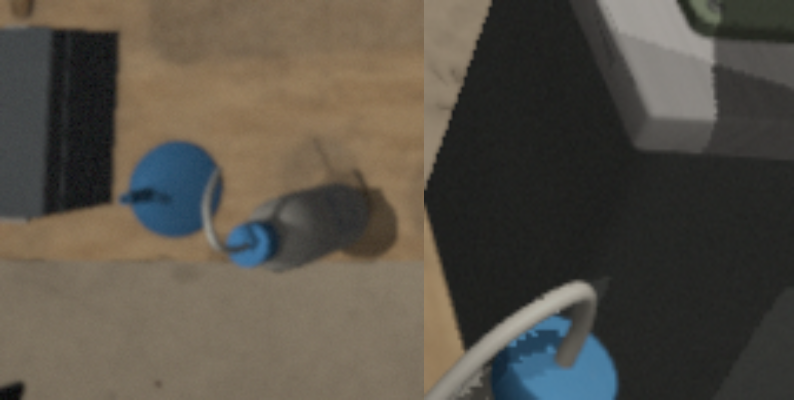

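```bash
python3 -m creep '[[0,0,0,-20,0,0,0],[0,0,0,-40,0,0,0],[0,0,0,-45,0,0,0],[0,0,0,-45,0,0,0],[0,0,0,-25,0,0,0]]'
```

```text
time_s: 0.72
ee_pos: [203.7, 538.1, 352.9]
ee_rot: [179.8, 0.0, 159.3]
force: [0.3, 0.2, -0.5]
gripper_width: 91.2
```

```bash
python3 -m creep '[[0,-25,-16,0,0,0,0],[0,-45,-28,0,0,0,0],[0,-45,-28,0,0,0,0],[0,-45,-28,0,0,0,0],[0,-45,-28,0,0,0,0]]'; python3 -m creep '[[0,-45,-28,0,0,0,0],[0,-45,-28,0,0,0,0],[0,-45,-28,0,0,0,0],[0,-45,-28,0,0,0,0],[0,-45,-28,0,0,0,10]]'; python3 -m creep '[[0,0,0,0,0,0,10],[0,0,0,0,0,0,10],[0,0,0,0,0,0,10],[0,0,0,0,0,0,10],[0,0,0,0,0,0,10]]'; python3 -m creep '[[0,0,0,0,0,0,0]]'
```

```text
time_s: 1.35
ee_pos: [350.6, 344.0, 350.2]
ee_rot: [-180.0, -0.0, 159.3]
force: [0.6, 0.8, 1.1]
gripper_width: 91.1
time_s: 1.98
ee_pos: [511.5, 133.4, 350.2]
ee_rot: [-180.0, -0.0, 149.0]
force: [0.6, 0.4, -0.6]
gripper_width: 91.6
time_s: 2.6
ee_pos: [510.6, 134.8, 350.0]
ee_rot: [-179.9, 0.0, 98.9]
force: [-0.6, 0.3, 0.4]
gripper_width: 91.3
time_s: 2.72
ee_pos: [510.7, 134.9, 350.1]
ee_rot: [-179.9, 0.0, 99.4]
force: [-0.4, -0.3, 0.7]
gripper_width: 91.3
```

```bash
python3 -m creep '[[0,-18.5,7.2,20,0,0,0],[0,0,0,40,0,0,0],[0,0,0,45,0,0,0],[0,0,0,40,0,0,0],[0,0,0,10,0,0,0]]'; python3 - <<'E'
from h import *
d=snap('side','s1.png');d=snap('top','t1.png')
a=cv2.imread('pics/t1.png');b=cv2.imread('pics/s1.png')
cv2.imwrite('pics/c5.png',np.hstack([cv2.resize(a[160:310,190:340],(400,400)),cv2.resize(b[130:330,270:470],(400,400))]))
s=state();print(s['ee_pos'],s['force'])
E
```

```text
time_s: 3.35
ee_pos: [519.1, 117.4, 193.0]
ee_rot: [-179.7, 0.0, 99.4]
force: [0.0, 0.8, 0.0]
gripper_width: 91.1
[520.71033541 117.80679862 195.20708912] [ 0.13806055 -0.22185563  0.52332073]
```

View pics/c5.png

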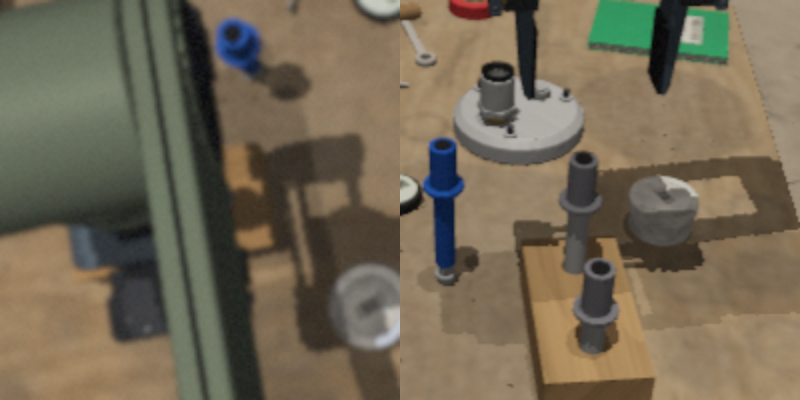

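```bash
python3 - <<'E'
from h import *
s=load('s1.png'); print(proj(s,[520.7,117.8,195]), proj(s,[520.8,117.8,164]))
for y in (-52,52):
  print(proj(s,np.array([520.7,117.8,195])+y*np.array([.987,.162,0])))
b=cv2.imread('pics/s1.png');cv2.imwrite('pics/c6.png',cv2.resize(b[120:260,300:440],(600,600),interpolation=cv2.INTER_CUBIC))
E
```

```text
(np.float64(363.4282146437193), np.float64(192.14569755912)) (np.float64(361.9486245426914), np.float64(208.30390536810066))
(np.float64(396.22034039164015), np.float64(190.9959050336366))
(np.float64(330.19290776883355), np.float64(193.3129873514799))
```

View pics/c6.png

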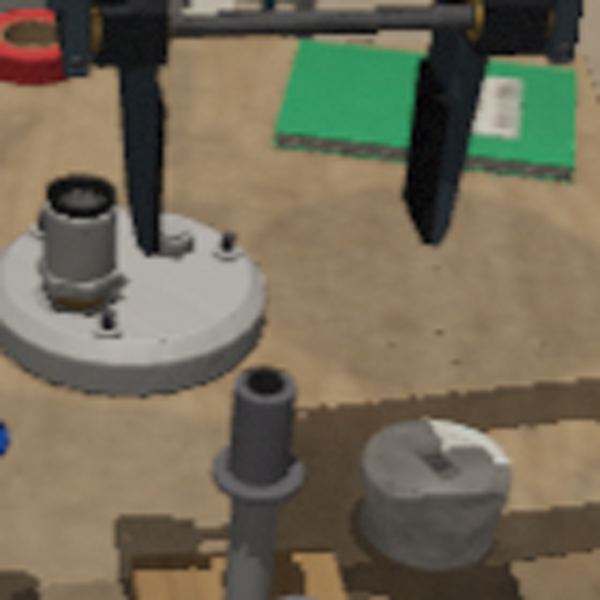

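```bash
python3 - <<'E'
from h import *
d=snap('side','s2.png');print(state()['ee_pos'],state()['ee_rot'],state()['time_s'])
b=cv2.imread('pics/s2.png');cv2.imwrite('pics/c7.png',cv2.resize(b[120:260,300:440],(600,600),interpolation=cv2.INTER_CUBIC))
E
```

```text
[521.60754618 118.00309025 196.48778786] [ 1.79919538e+02 -8.03701293e-03  9.93348699e+01] 3.5
```

View pics/c7.png

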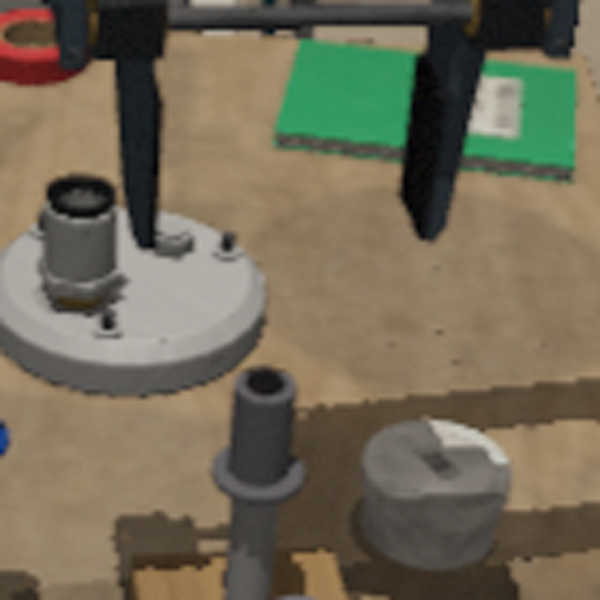

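```bash
python3 -m creep '[[0,0,0,10,0,0,0],[0,0,0,15,0,0,0],[0,0,0,15,0,0,0],[0,0,0,0,0,0,0],[0,0,0,0,0,0,0]]'; python3 - <<'E'
from h import *
d=snap('side','s3.png');print(state()['ee_pos'],state()['force'])
b=cv2.imread('pics/s3.png');cv2.imwrite('pics/c8.png',cv2.resize(b[120:260,300:440],(600,600),interpolation=cv2.INTER_CUBIC))
p=state()['ee_pos']
c=np.cos(np.radians(9.33));s_=np.sin(np.radians(9.33));X=np.array([-s_,c,0]);Y=np.array([c,s_,0])
for y in (-59,-46,46,59):
  for x in (-16,16):
    u,v=proj(d,p+X*x+Y*y);print(y,x,((u-300)*4.286,(v-120)*4.286))
E
```

```text
time_s: 4.12
ee_pos: [521.1, 117.9, 155.6]
ee_rot: [180.0, -0.0, 99.3]
force: [1.4, 0.6, -0.1]
gripper_width: 91.3
[521.31768356 117.92704693 155.88200462] [-0.20848315 -0.59930166 -0.85577254]
-59 -16 (np.float64(407.56825369088034), np.float64(365.5608671739073))
-59 16 (np.float64(426.90745710479257), np.float64(415.5395891982351))
-46 -16 (np.float64(374.3059569472789), np.float64(366.827244392075))
-46 16 (np.float64(392.4745011326978), np.float64(416.93508732497503))
46 -16 (np.float64(135.81817295061938), np.float64(375.8990856400436))
46 16 (np.float64(145.45974797218116), np.float64(426.9183908130009))
59 -16 (np.float64(101.6904881961757), np.float64(377.1961270619019))
59 16 (np.float64(110.09384101920256), np.float64(428.34376256949395))
```

View pics/c8.png

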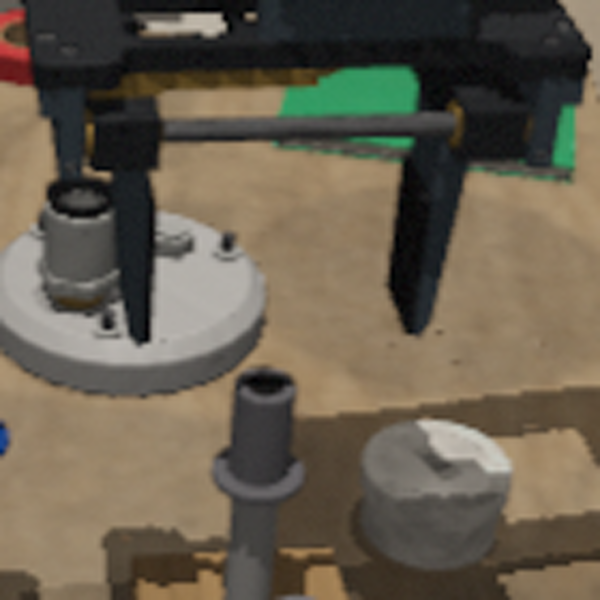

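```bash
python3 -m creep '[[0.5,0,0,0,0,0,0],[0.5,0,0,0,0,0,0],[0.5,0,0,0,0,0,0],[0.5,0,0,0,0,0,0],[0.5,0,0,0,0,0,0]]' 20; python3 - <<'E'
from h import *
d=snap('side','s4.png');print(state()['ee_pos'],state()['force'],state()['gripper_width'])
b=cv2.imread('pics/s4.png');cv2.imwrite('pics/c9.png',cv2.resize(b[120:260,300:440],(600,600),interpolation=cv2.INTER_CUBIC))
E
```

```text
time_s: 4.8
ee_pos: [520.9, 117.9, 155.6]
ee_rot: [180.0, -0.0, 99.3]
force: [0.7, 0.3, -0.0]
gripper_width: 45.8
[520.89416482 117.84693981 155.53975906] [0.25087878 1.30143129 0.49720487] 45.67884350198507
```

View pics/c9.png

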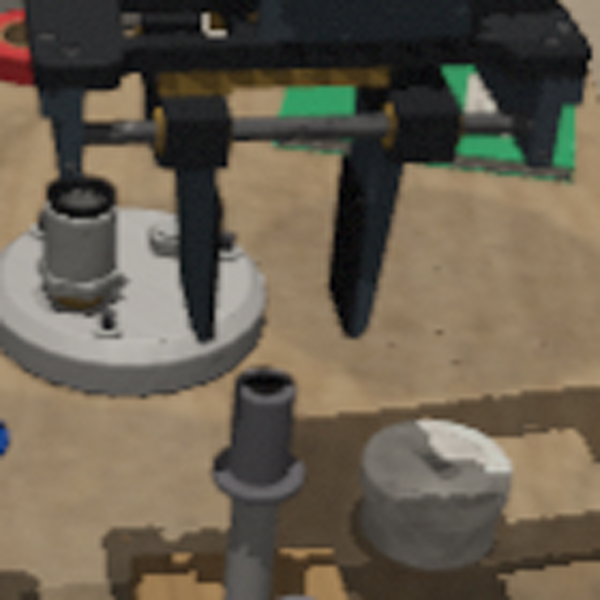

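```bash
python3 -m creep '[[0.3,0,0,0,0,0,0],[0.3,0,0,10,0,0,0],[0.3,0,0,10,0,0,0],[0.3,0,0,5,0,0,0],[0.3,0,0,0,0,0,0]]' 20; python3 - <<'E'
from h import *
d=snap('side','s5.png');print(state()['ee_pos'],state()['force'],state()['gripper_width'])
b=cv2.imread('pics/s5.png');cv2.imwrite('pics/c10.png',cv2.resize(b[120:260,300:440],(600,600),interpolation=cv2.INTER_CUBIC))
d=snap('top','t5.png')
E
```

```text
time_s: 5.48
ee_pos: [520.5, 117.8, 129.8]
ee_rot: [-179.9, -0.0, 99.3]
force: [-0.4, -0.5, 1.1]
gripper_width: 64.0
[520.87565565 117.84357335 130.33230475] [-1.7538109   1.07216813  0.18488114] 63.4787023820081
```

View pics/c10.png

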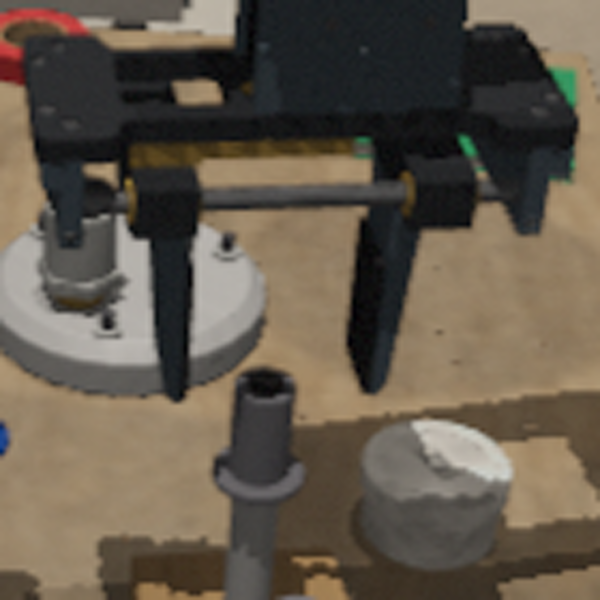

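View pics/t5.png

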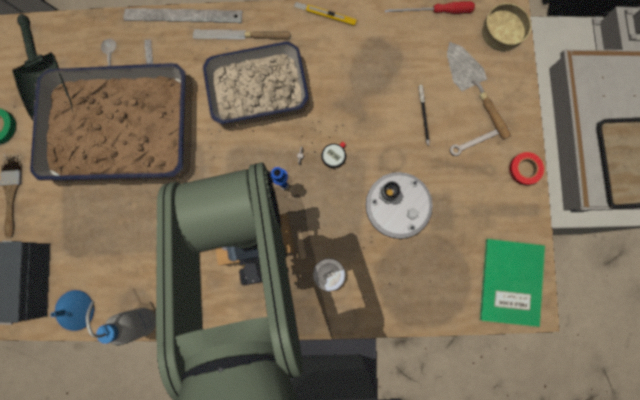

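```bash
python3 - <<'E'
from h import *
c=np.cos(np.radians(9.33));s_=np.sin(np.radians(9.33));X=np.array([-s_,c,0]);Y=np.array([c,s_,0]);p=np.array([520.9,117.8,130.3])
out=[]
for f,(x0,y0),k in (('s5.png',(270,90),3),('t5.png',(190,160),3)):
    d=load(f);im=cv2.resize(cv2.imread('pics/'+f)[y0:y0+190,x0:x0+133],None,fx=k,fy=k,interpolation=cv2.INTER_CUBIC)
    q=lambda P:tuple(int(round((a-b)*k)) for a,b in zip(proj(d,P),(x0,y0)))
    for z,col in ((79,(0,0,255)),(0,(0,255,0))):
        hx,hy=((38,89) if z else (16,40))
        pts=[p+X*a*hx+Y*b*hy+[0,0,z] for a,b in((1,1),(1,-1),(-1,-1),(-1,1))]
        for i in range(4): cv2.line(im,q(pts[i]),q(pts[(i+1)%4]),col,1)
    cv2.line(im,q([520.9,117.8,10]),q([520.9,117.8,164]),(255,0,255),1)
    out.append(im)
cv2.imwrite('pics/c11.png',np.hstack(out))
E
```

```text
(no output)
```

View pics/c11.png

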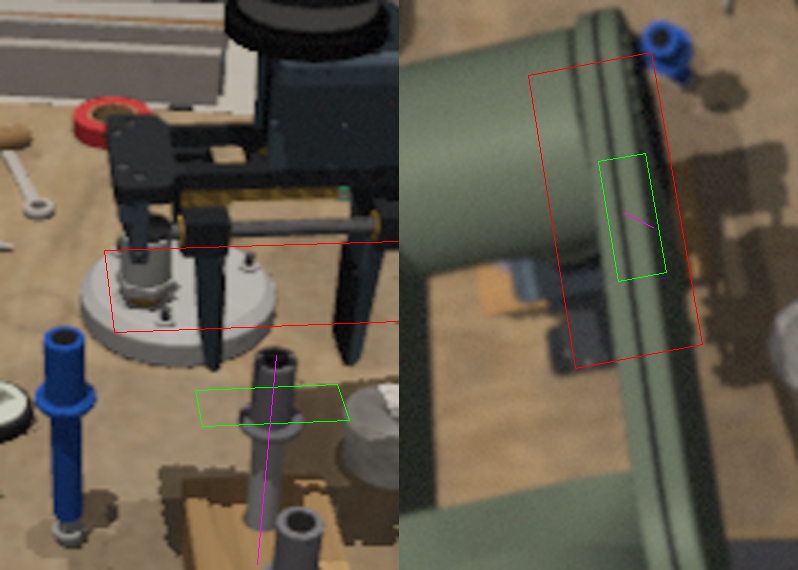

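```bash
python3 -m creep '[[0.3,0,0,10,0,0,0],[0.3,0,0,10,0,0,0],[0.3,0,0,10,0,0,0],[0.3,0,0,0,0,0,0],[0.3,0,0,0,0,0,0]]' 20; python3 - <<'E'
from h import *
d=snap('side','s6.png');print(state()['ee_pos'],state()['force'],state()['gripper_width'])
b=cv2.imread('pics/s6.png');cv2.imwrite('pics/c12.png',cv2.resize(b[120:260,300:440],(600,600),interpolation=cv2.INTER_CUBIC))
E
```

```text
time_s: 6.2
ee_pos: [521.1, 117.9, 100.6]
ee_rot: [180.0, -0.0, 99.3]
force: [-0.4, -0.3, 0.3]
gripper_width: 63.9
[521.23277593 117.9240296  100.81397   ] [ 0.15912439 -0.70538767  0.16557777] 63.774247432828005
```

View pics/c12.png

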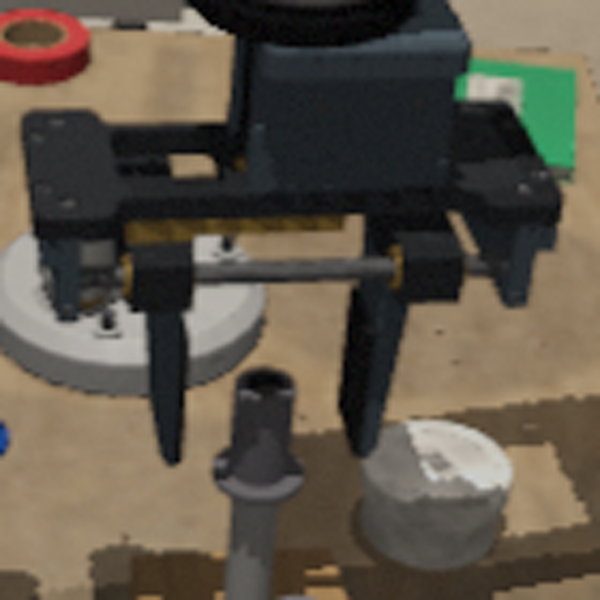

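```bash
python3 -m creep '[[0.3,0,0,4,0,0,0],[0.3,0,0,4,0,0,0],[0.7,0,0,0,0,0,0],[0.8,0,0,0,0,0,0],[0.8,0,0,0,0,0,0]]' 5;python3 -m creep '[[0.8,0,0,0,0,0,0],[0.8,0,0,0,0,0,0]]' 5; python3 - <<'E'
from h import *
d=snap('side','s7.png');print(state()['ee_pos'],state()['force'],state()['gripper_width'])
b=cv2.imread('pics/s7.png');cv2.imwrite('pics/c13.png',cv2.resize(b[120:260,300:440],(600,600),interpolation=cv2.INTER_CUBIC))
E
```

```text
time_s: 6.88
ee_pos: [521.1, 117.9, 92.7]
ee_rot: [180.0, -0.0, 99.3]
force: [-0.9, 0.1, -0.0]
gripper_width: 36.6
time_s: 7.12
ee_pos: [521.0, 117.9, 92.6]
ee_rot: [180.0, -0.0, 99.3]
force: [0.5, 0.1, 0.5]
gripper_width: 23.9
[521.102565   117.88490205  92.65458764] [ 0.1173686  -0.0158416  -0.38252665] 23.7080602801474
```

View pics/c13.png

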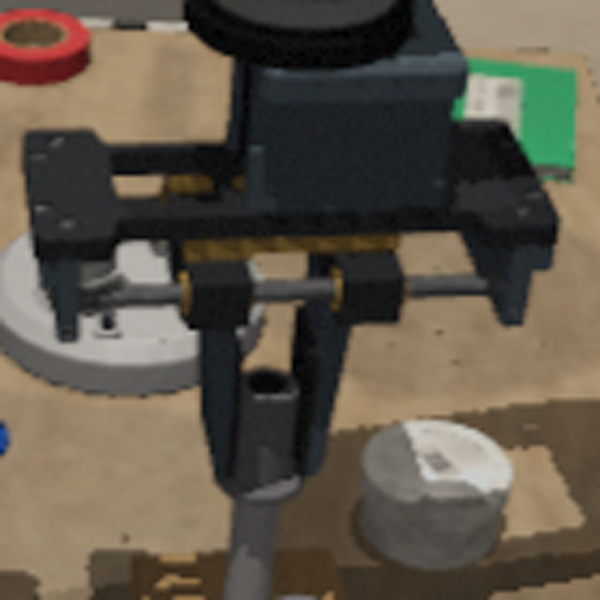

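```bash
python3 -m creep '[[1,0,0,0,0,0,0],[1,0,0,0,0,0,0],[1,0,0,-5,0,0,0],[1,0,0,-10,0,0,0],[1,0,0,-10,0,0,0]]' 50;python3 -m creep '[[1,0,0,-20,0,0,0],[1,0,0,-25,0,0,0],[1,0,0,-30,0,0,0],[1,0,0,-20,0,0,0],[1,0,0,0,0,0,0]]'; python3 - <<'E'
from h import *
d=snap('side','s8.png');print(state()['ee_pos'],state()['force'],state()['gripper_width'])
b=cv2.imread('pics/s8.png');cv2.imwrite('pics/c14.png',cv2.resize(b[60:340,240:480],(514,600),interpolation=cv2.INTER_CUBIC))
E
```

```text
time_s: 7.8
ee_pos: [520.8, 117.8, 118.4]
ee_rot: [-180.0, -0.0, 99.3]
force: [-0.5, -0.0, -1.5]
gripper_width: 23.2
time_s: 8.43
ee_pos: [521.8, 118.0, 214.6]
ee_rot: [179.8, -0.0, 99.3]
force: [-0.0, -0.8, -2.3]
gripper_width: 23.1
[520.95428834 117.83804037 213.10810822] [ 0.54184569 -0.60782523 -1.61505938] 22.98274755471708
```

View pics/c14.png

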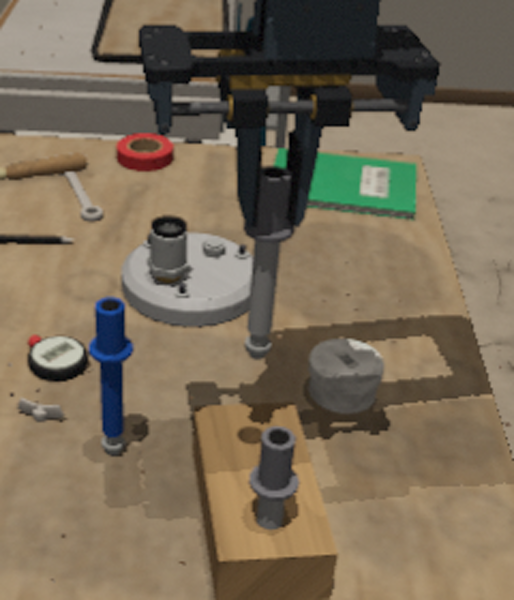

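```bash
python3 -m creep '[[1,-20,3.5,0,0,0,0],[1,-40,7,0,0,0,0],[1,-50,8.7,0,0,0,0],[1,-50,8.7,0,0,0,0],[1,-50,8.7,0,0,0,0]]';python3 -m creep '[[1,-35,6,0,0,0,0],[1,-15,2.6,0,0,0,0],[1,-7,1.2,0,0,0,0],[1,0,0,0,0,0,0],[1,0,0,0,0,0,0]]'; python3 - <<'E'
from h import *
d=snap('side','s9.png');snap('top','t9.png');print(state()['ee_pos'],state()['ee_rot'],state()['force'],state()['gripper_width'])
a=cv2.imread('pics/t9.png');b=cv2.imread('pics/s9.png')
f=lambda im,x,y:cv2.resize(im[y:y+120,x:x+80],(400,600),interpolation=cv2.INTER_CUBIC)
cv2.imwrite('pics/c15.png',np.hstack([f(b,280,80),f(a,350,130)]))
E
```

```text
time_s: 9.1
ee_pos: [590.6, -86.5, 211.2]
ee_rot: [-179.9, -0.0, 99.2]
force: [0.4, 0.8, -1.2]
gripper_width: 23.0
time_s: 9.72
ee_pos: [609.5, -137.0, 212.7]
ee_rot: [180.0, -0.0, 99.3]
force: [1.0, 0.6, -0.4]
gripper_width: 22.8
[ 609.56793511 -137.15414425  212.79490303] [ 1.79986685e+02 -1.05905675e-02  9.93490141e+01] [ 0.18335578  0.39337581 -0.42760927] 23.100064890300683
```

View pics/c15.png

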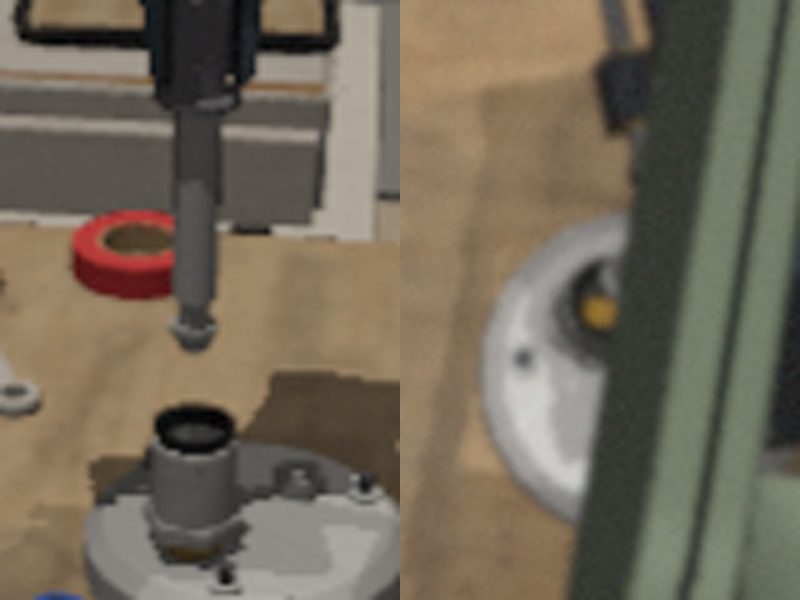

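```bash
python3 - <<'E'
from h import *
d=load('s9.png')
g=lambda u,v:(280+(u+.5)/5-.5,80+(v+.5)/5-.5)
for v in(340,345,349):print('nose',onz(d,*g(193,v),130.2).round(1))
for z in(120,125,130,135):print(z,proj(d,[609.5,-137.1,z]))
print('bead/shoulder pts: top of bead 12mm', onz(d,*g(193.5,320),142))
t=load('top0.png')
for z in(85,90,95):print('rim',z,onz(d,*g(194.5,424),z).round(1),onz(t,392.3,187.6,z).round(1))
b=cv2.imread('pics/s9.png')
cv2.imwrite('pics/c16.png',cv2.resize(b[138:202,300:340],(500,800)[0:2],interpolation=cv2.INTER_NEAREST)[:600])
a=cv2.imread('pics/top0.png');cv2.imwrite('pics/c17.png',cv2.resize(a[165:215,370:420],(600,600),interpolation=cv2.INTER_CUBIC))
E
```

```text
nose [ 610.1 -140.8  130.2]
nose [ 609.8 -136.3  130.2]
nose [ 609.5 -132.8  130.2]
120 (np.float64(318.2980938113606), np.float64(152.7011279901744))
125 (np.float64(318.3350484627288), np.float64(150.61701410862622))
130 (np.float64(318.3722266040959), np.float64(148.5204713047209))
135 (np.float64(318.4096301722636), np.float64(146.4113935422138))
bead/shoulder pts: top of bead 12mm [ 609.78233415 -136.33846039  142.        ]
rim 85 [ 609.4 -148.1   85. ] [ 612.3 -139.6   85. ]
rim 90 [ 608.8 -139.5   90. ] [ 611.5 -138.8   90. ]
rim 95 [ 608.2 -131.    95. ] [ 610.6 -138.    95. ]
```

View pics/c16.png

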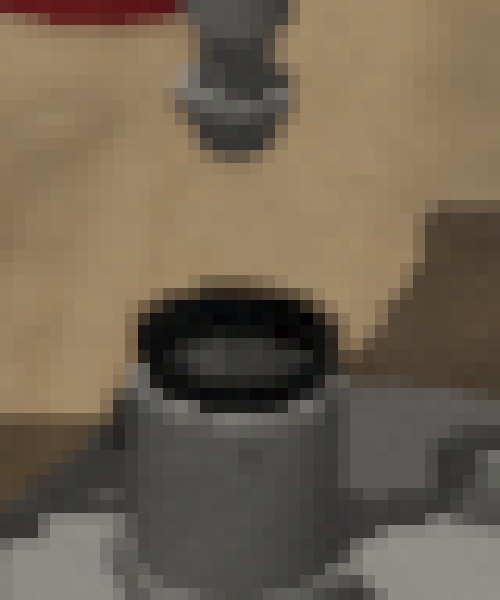

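View pics/c17.png

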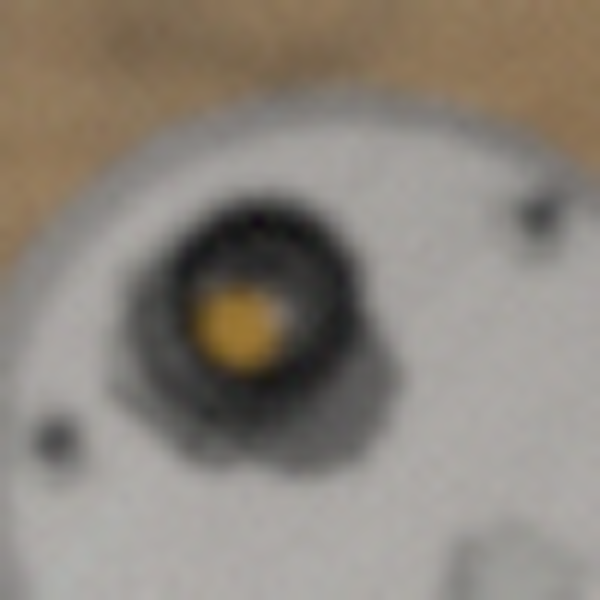

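```bash
python3 -m creep '[[1,-2,0,8,0,0,0],[1,0,0,12,0,0,0],[1,0,0,10,0,0,0],[1,0,0,2,0,0,0],[1,0,0,0,0,0,0]]'; python3 - <<'E'
from h import *
d=snap('side','s10.png');print(state()['ee_pos'],state()['force'],state()['gripper_width'])
b=cv2.imread('pics/s10.png');cv2.imwrite('pics/c18.png',cv2.resize(b[130:200,290:350],(514,600),interpolation=cv2.INTER_NEAREST))
E
```

```text
time_s: 10.45
ee_pos: [610.0, -140.2, 180.3]
ee_rot: [-180.0, -0.0, 99.3]
force: [1.1, 1.0, -1.0]
gripper_width: 23.2
[ 610.24527671 -140.19859862  180.69339708] [ 0.47789134  0.64529563 -0.52857192] 23.142934942122718
```

View pics/c18.png

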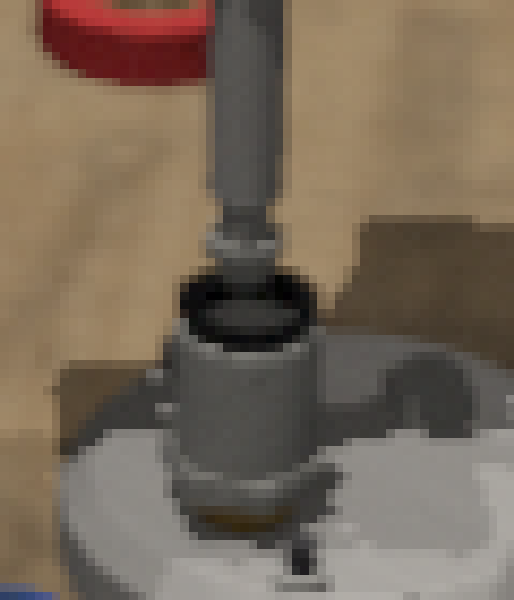

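```bash
python3 -m creep '[[1,0.5,-1,3,0,0,0],[1,0,0,3,0,0,0],[1,0,0,3,0,0,0],[1,0,0,3,0,0,0],[1,0,0,0,0,0,0]]'; python3 -m creep '[[1,0,0,3,0,0,0],[1,0,0,3,0,0,0],[1,0,0,0,0,0,0]]'
```

```text
time_s: 11.12
ee_pos: [608.8, -139.8, 168.2]
ee_rot: [-180.0, -0.0, 99.3]
force: [-0.3, 0.0, -0.4]
gripper_width: 23.1
time_s: 11.5
ee_pos: [608.8, -139.5, 162.2]
ee_rot: [-180.0, -0.0, 99.3]
force: [0.0, -0.5, -0.1]
gripper_width: 23.3
```

```bash
python3 -m creep '[[1,0,0,3,0,0,0],[1,0,0,3,0,0,0],[1,0,0,0,0,0,0]]'; python3 -m creep '[[1,0,0,2,0,0,0],[1,0,0,2,0,0,0],[1,0,0,0,0,0,0]]';python3 -m creep '[[1,0,0,2,0,0,0],[1,0,0,2,0,0,0],[1,0,0,0,0,0,0]]'
```

```text
time_s: 11.88
ee_pos: [608.8, -139.5, 156.0]
ee_rot: [-180.0, -0.1, 99.3]
force: [0.3, 1.1, -2.9]
gripper_width: 23.6
time_s: 12.25
ee_pos: [608.9, -139.6, 152.3]
ee_rot: [-180.0, -0.0, 99.3]
force: [0.2, 2.2, -1.2]
gripper_width: 23.1
time_s: 12.62
ee_pos: [609.0, -139.7, 148.4]
ee_rot: [180.0, -0.0, 99.3]
force: [0.2, 1.2, -0.9]
gripper_width: 23.1
```

```bash
python3 -m creep '[[1,0.5,0,1.5,0,0,0],[1,0,0,1.5,0,0,0],[1,0,0,0,0,0,0]]'; python3 -m creep '[[1,0,0,1,0,0,0],[1,0,0,1,0,0,0],[1,0,0,0,0,0,0]]'; python3 -m creep '[[1,0,0,1,0,0,0],[1,0,0,1,0,0,0],[1,0,0,0,0,0,0]]'
```

```text
time_s: 13.0
ee_pos: [609.1, -139.4, 146.1]
ee_rot: [179.9, 0.0, 99.3]
force: [-0.7, 1.5, 4.1]
gripper_width: 23.3
time_s: 13.38
ee_pos: [609.4, -139.5, 144.7]
ee_rot: [179.9, 0.0, 99.3]
force: [-1.4, 2.1, 8.1]
gripper_width: 23.2
time_s: 13.75
ee_pos: [609.6, -139.6, 143.6]
ee_rot: [179.9, 0.1, 99.3]
force: [-1.9, 2.1, 10.7]
gripper_width: 23.2
```

```bash
python3 -m creep '[[1,0,0,1,0,0,0],[1,0,0,1,0,0,0],[1,0,0,0,0,0,0]]'; python3 -m creep '[[1,0,0,1,0,0,0],[1,0,0,1,0,0,0],[1,0,0,0,0,0,0]]'
```

```text
time_s: 14.12
ee_pos: [609.7, -139.7, 142.3]
ee_rot: [179.8, 0.1, 99.3]
force: [-2.0, 2.8, 13.0]
gripper_width: 23.0
time_s: 14.5
ee_pos: [609.4, -139.5, 138.6]
ee_rot: [179.9, 0.0, 99.3]
force: [-1.2, 1.6, 7.3]
gripper_width: 23.3
```

```bash
python3 -m creep '[[1,0,0,1,0,0,0],[1,0,0,1,0,0,0],[1,0,0,0,0,0,0]]'; python3 -m creep '[[1,0,0,1,0,0,0],[1,0,0,0.5,0,0,0],[1,0,0,0,0,0,0]]'
```

```text
time_s: 14.88
ee_pos: [609.2, -139.4, 135.7]
ee_rot: [180.0, 0.0, 99.3]
force: [-0.2, 2.0, 2.7]
gripper_width: 23.2
time_s: 15.25
ee_pos: [609.1, -139.4, 133.9]
ee_rot: [180.0, 0.0, 99.3]
force: [0.4, 1.4, 2.8]
gripper_width: 23.1
```

```bash
python3 -m creep '[[1,0,0,1,0,0,0],[1,0,0,0.5,0,0,0],[1,0,0,0,0,0,0]]'; python3 -m creep '[[1,0,0,1,0,0,0],[1,0,0,0.5,0,0,0],[1,0,0,0,0,0,0]]'
```

```text
time_s: 15.62
ee_pos: [609.1, -139.4, 133.1]
ee_rot: [180.0, 0.0, 99.3]
force: [-0.3, 1.5, 6.3]
gripper_width: 23.1
time_s: 16.0
ee_pos: [609.4, -139.5, 132.9]
ee_rot: [179.9, 0.1, 99.3]
force: [-1.7, 2.0, 11.6]
gripper_width: 22.8
```

```bash
python3 -m creep '[[1,0,0,-2,0,0,0],[1,0,0,-2,0,0,0],[1,0,0,-1,0,0,0],[1,0,0,0,0,0,0]]'; python3 -m creep '[[1,0,0,-1,0,0,0],[1,0,0,-1,0,0,0],[1,0,0,0,0,0,0]]';python3 -m creep '[[1,0,0,-1,0,0,0],[1,0,0,-1,0,0,0],[1,0,0,0,0,0,0]]'; python3 - <<'E'
from h import *
for i in range(4):
    d=snap('side','s11.png');s=state();print(s['ee_pos'],s['force'])
E
```

```text
time_s: 16.5
ee_pos: [608.9, -139.3, 135.8]
ee_rot: [-180.0, -0.0, 99.3]
force: [0.9, 1.9, 2.3]
gripper_width: 23.4
time_s: 16.88
ee_pos: [608.7, -139.3, 137.2]
ee_rot: [-179.9, -0.0, 99.3]
force: [2.1, 0.8, -5.5]
gripper_width: 23.2
time_s: 17.25
ee_pos: [608.6, -139.2, 139.6]
ee_rot: [-180.0, -0.0, 99.3]
force: [1.8, 1.7, -7.3]
gripper_width: 22.8
[ 608.6046327  -139.28730171  139.54911879] [ 2.53443308  1.78876927 -7.36743668]
[ 608.62483628 -139.24545686  139.61312611] [ 2.06860578  1.85565845 -7.79307364]
[ 608.6262509  -139.25910829  139.64771463] [ 2.4270169   1.77947208 -7.7501965 ]
[ 608.63527622 -139.28080148  139.71025195] [ 1.87627204  2.29369976 -7.83605655]
```

```bash
python3 -m creep '[[1,0,0,-1,0,0,0],[1,0,0,-0.7,0,0,0],[1,0,0,0,0,0,0],[1,0,0,0,0,0,0]]';  python3 -m creep '[[1,0,0,-0.7,0,0,0],[1,0,0,0,0,0,0],[1,0,0,0,0,0,0]]'; python3 - <<'E'
from h import *
d=snap('side','s12.png');s=state();print(s['ee_pos'],s['force'])
b=cv2.imread('pics/s12.png');b0=cv2.imread('pics/side0.png')
f=lambda b:cv2.resize(b[140:200,295:345],(400,480),interpolation=cv2.INTER_NEAREST)
cv2.imwrite('pics/c19.png',np.hstack([f(b0),f(b)]))
E
```

```text
time_s: 17.95
ee_pos: [608.6, -139.3, 141.5]
ee_rot: [-180.0, -0.0, 99.3]
force: [1.5, 2.1, -9.6]
gripper_width: 23.4
time_s: 18.32
ee_pos: [608.7, -139.3, 142.2]
ee_rot: [-180.0, -0.0, 99.3]
force: [1.1, 1.7, -10.8]
gripper_width: 23.2
[ 608.68819733 -139.31050952  142.23418036] [  1.62670075   2.12741201 -12.38901305]
```

View pics/c19.png

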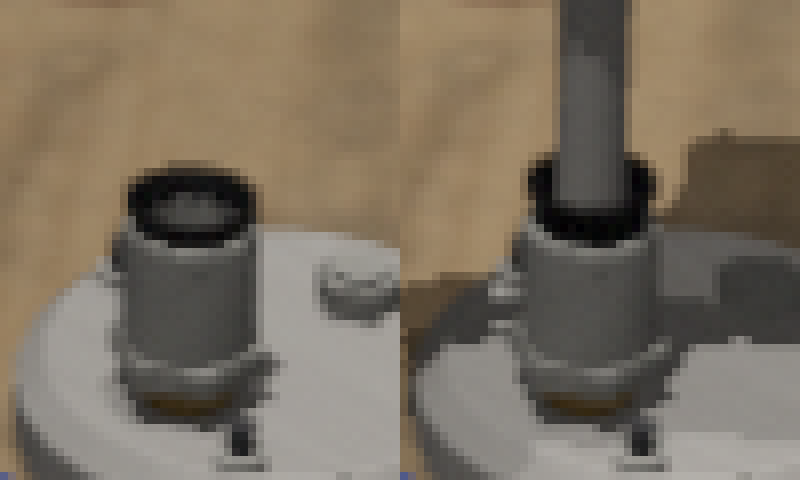

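```bash
python3 -m creep '[[1,0,0,-0,0,0,0],[1,0,0,2,0,0,0],[1,0,0,2,0,0,0],[1,0,0,2,0,0,0],[1,0,0,0,0,0,0]]';  python3 -m creep '[[1,0,0,1,0,0,0],[1,0,0,1,0,0,0],[1,0,0,0,0,0,0]]'
```

```text
time_s: 19.0
ee_pos: [609.1, -139.4, 137.1]
ee_rot: [180.0, 0.0, 99.3]
force: [-0.0, 2.0, -3.6]
gripper_width: 23.2
time_s: 19.38
ee_pos: [609.3, -139.5, 135.5]
ee_rot: [179.9, 0.0, 99.3]
force: [-0.7, 1.8, 3.8]
gripper_width: 23.0
```

```bash
python3 -m creep '[[1,0.4,0,0,0,0,0],[1,0,0,0,0,0,0],[1,0,0,0,0,0,0]]' 10;  python3 -m creep '[[0.7,0,0,0,0,0,0],[0.6,0,0,0,0,0,0],[0.4,0,0,0,0,0,0],[0.4,0,0,0,0,0,0],[0.4,0,0,0,0,0,0]]'; python3 -m creep '[[0.3,0,0,0,0,0,0],[0.3,0,0,-10,0,0,0],[0.3,0,0,-20,0,0,0],[0.3,0,0,-20,0,0,0],[0.3,0,0,-25,0,0,0]]'; python3 -m creep '[[0.3,0,0,-30,0,0,0],[0.3,0,0,-20,0,0,0],[0.3,0,0,0,0,0,0]]'; python3 - <<'E'
from h import *
d=snap('side','s13.png');s=state();print(s['ee_pos'],s['force'])
b=cv2.imread('pics/s13.png')
cv2.imwrite('pics/c20.png',cv2.resize(b[60:260,250:450],(600,600),interpolation=cv2.INTER_CUBIC))
E
```

```text
time_s: 19.75
ee_pos: [609.5, -139.4, 134.8]
ee_rot: [179.9, 0.1, 99.3]
force: [0.1, -0.1, 4.0]
gripper_width: 23.6
time_s: 20.38
ee_pos: [608.8, -139.0, 134.4]
ee_rot: [-180.0, -0.0, 99.3]
force: [0.0, -0.4, 0.4]
gripper_width: 54.7
time_s: 21.0
ee_pos: [608.8, -138.9, 210.6]
ee_rot: [180.0, -0.0, 99.3]
force: [0.6, -0.0, 0.3]
gripper_width: 63.8
time_s: 21.38
ee_pos: [609.8, -139.2, 261.9]
ee_rot: [179.7, 0.1, 99.3]
force: [0.1, 0.1, -1.0]
gripper_width: 63.5
[ 609.05580355 -139.00317154  260.19095118] [-0.09337878  0.35209557 -0.5344732 ]
```

View pics/c20.png

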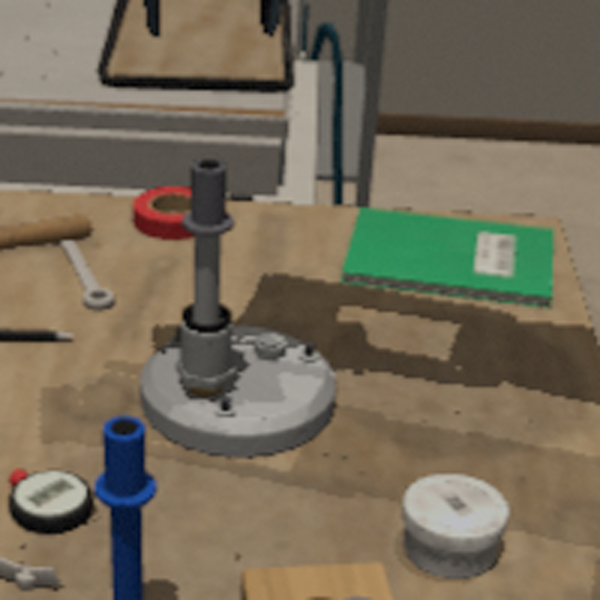

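```bash
python3 - <<'E'
from h import *
d=load('s13.png')
print('expected head top px',proj(d,[609,-139,206.5]), 'measured',(250+208/3,60+165/3), 'unlocked(+8mm)',proj(d,[609,-139,214.5]))
b=cv2.imread('pics/s13.png');b0=cv2.imread('pics/side0.png')
f=lambda b:cv2.resize(b[140:200,295:345],(400,480),interpolation=cv2.INTER_NEAREST)
cv2.imwrite('pics/c21.png',np.hstack([f(b0),f(b)]))
E
```

```text
expected head top px (np.float64(319.2888488106356), np.float64(114.43646775188783)) measured (319.3333333333333, 115.0) unlocked(+8mm) (np.float64(319.35623332098794), np.float64(110.73005384729143))
```

View pics/c21.png

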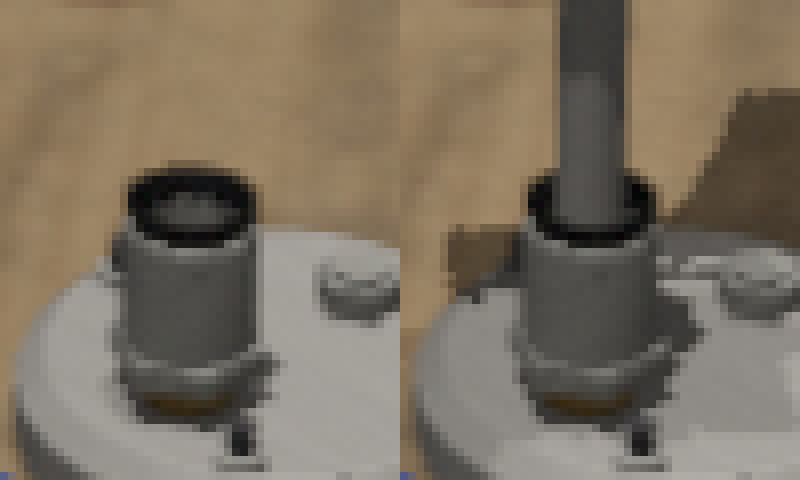

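The collar is back down, in the same place as in the first picture. The pipe's head top is at its locked height, and the gripper is well clear.

```bash
python3 -c "
from h import *
print(job_done())"
```

```text
the job is handed in; nothing more can be done
None
```

The longer standpipe is pushed home and locked in the connector, the tug proved the lock, and I let go and handed the job in at about 21.5 s.

- **Push:** The nose met the claws at about 28 mm depth. It went past them at about 13 N, then reached the hard stop, where I stopped at about 12 N.
- **Tug:** The pull met the claws about 3 mm above the stop, and the downward force rose to about 11–12 N over a further 6 mm. The picture showed the collar clearly raised, by about 6 mm, which is at or near its upper stop.
- **Final checks:** After I let go, the collar looked the same as in the first picture. The pipe stood upright, with its head top within 0.6 px of the height expected when locked; unlocked, it would be about 4 px higher. I did not touch the short standpipe, the blue look-alike or the bystanders. I did not measure them again at the end.

**One disagreement:** Both cameras showed the fingertips about 35 mm higher than the reported TCP height. I worked by picture, finger width and relative moves instead. The grasp closed at 24 mm on the head, and contact with the claws came about where the camera's rim height predicted. I did not find the cause of that offset.

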